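# Clear and lever open the offcut bin's heavy flap

## Robot

A 7-joint arm with a two-finger parallel gripper is mounted at the origin on the work surface. World frame = base frame: x ahead of the robot, y to its left, z up, the work surface at z = 0. Lengths are in m, angles in rad, forces in N, time in s.
With the tool pointing down it reaches from about 0.4 to 0.85 m from the base axis. Payload 10.4 kg.
Tool frame: the origin (TCP) lies at the very end of the fingers, on their centre line; the grasp point (between the pads) lies 19 mm behind it; z points along the fingers, y is the line along which they close (so a half turn about z gives the same grasp; the last joint's range is limited). The gripper opens to 85 mm and grips with 20 to 120 N. Pads are 22 mm wide; open, the fingers measure 114 mm over their backs; the gripper's body (76 mm by 85 mm) begins 54 mm behind the grasp point. The pads swing forward as they close: fully open they stand 13 mm farther back than shut.
Start: joints at [1.113, 0.332, -0.065, 1.46, 0.022, 1.35, -0.088], TCP at [0.263, -0.567, 0.231] pointing down, gripper open.
Joint ranges: [-2.6, 2.6], [-0.5, 2.12], [-1.47, 1.34], [0.16, 2.42], [-1.27, 4.41], [0.06, 2.06], [-2.6, 2.6]. Speed limits (rad/s): [2.22, 2.22, 2.79, 2.79, 3.14, 3.14, 3.14].

## Interface

Orientations are given as a unit quaternion [x, y, z, w].
In Python, from workcell import * gives the robot as it stands.
- The arm moves only by the tool step_arm, never from a script. Its argument "commands" is one flat list of numbers, 7 for each row, row after row: the finger opening in mm, from 0 to 85.4, then the shift along the world's x, y, z as a fraction of full scale, then the turn, a rotation vector about the world's x, y, z as a fraction of full scale. A call has exactly 10 rows; each row is the pose to reach, as a shift and turn from the pose commanded when the call began, turning the shorter way round; what a row does not reach only later rows make up. Full scale, the value 1, is 0.6 m for a shift and pi rad for a turn. A row lasts 1/8 s, in which the tool goes at most 62.5 mm and 10.7 degrees, less where a joint would pass 70% of its speed; a pose out of reach is approached as far as the arm can. A call with a number of a shift or a turn outside -1 to 1 is refused whole. A call with a gripper value outside its range is refused whole. The fingers move at their own pace and stop on an object; "squeeze" is the grip in N (left out, the last holds). Time passes only in rows, so rows that repeat a pose let the fingers close, or fill a call up. It gives the time, the measured TCP pose, the force, the opening and the grip force at its end, in the units of the state.
- get_obs(): the state, without advancing time (a new reading comes with each control period).
- camera(name): name is "scene" or "side" or "wrist"; returns the picture (420x560x3 uint8, red, green, blue); there is no depth.
- camera_params(name): a dict with "mtx" (3x3 intrinsics, pixels), "dist" ([k1, k2, p1, p2, k3] as OpenCV has them; the pictures are not rectified), "extrinsics" (4x4, takes a point from world to camera coordinates); the wrist camera has in their place "tool_from_camera" (4x4, takes a point from camera to tool coordinates, whose origin is the TCP and whose axes are the flange's). Camera axes: x right, y down, z forward; pixel columns grow to the right and rows downward; lengths in m; the calibration is good to about 2 mm. A picture is of the moment at which its call begins: read the wrist's pose just before it. camera_params takes no time and is no camera call.
- hand_in(): hands the job in; it is judged then, once.
The state is a dict: "clock": time; "joint_pos": joint angles; "joint_velocities": joint speeds; "tau": joint torques, N m; "position": TCP position; "ee_rot": TCP orientation; "ft_force": force on the tool from outside, world axes, zero at the start; "torque": the same for the moment, N m; "grip_width": opening from 0.0 (shut) to 1.0 (fully open); "grasp_force": force on a finger pad.
Only numpy, scipy, OpenCV 4.12 (cv2) and the standard library are available. Lean on these libraries where they do the work, as an engineer would, in place of code of your own. Each camera call takes 0.05 s, during which the arm holds its last target. There are 200 camera calls.

## Task

Open the heavy steel flap of the offcut bin: first slide the squat tin that stands on the flap sideways onto the bin's wooden deck, wholly off the flap and still upright, then press the raised long end of the wooden lever down onto its stop so that the short end lifts the flap. Only push and press: lift or carry nothing (the lever's pin stays in its fulcrum), touch the flap itself with nothing but the lever while it opens, and leave the jar, wire reel, glue bottle and screwdriver around it where they are. Finish while still holding the lever down, with the flap open.

Things in the scene. Friction and masses are not known exactly. Their poses are not given: they have to be found in the camera images.
- bin: Fixed plywood offcut bin and lever fulcrum, on one foot. Origin on the table under the fulcrum pin; z up; y runs along the lever from the bin (y -235 to -98 mm) to the lever's long end; x across, from flap to deck. Bin x -76 to 222, top 89 mm high. Flap at x -60 to 60, y -215 (hinge) to -50 (lip). Under the lever at y 150 a rubber-topped stop block, 30 mm high.
- deck_mid (a point): Middle of the flat wooden deck's top, 89 mm above the table, beside the flap: it reaches bin x 63 to 222, y -235 to -98 mm and is free but for the jar at its corner.
- flap (a joint): Heavy steel flap (120 x 165 x 14 mm, 2.4 to 3.8 kg, top 90 mm above the table when shut) hinged along the bin's x at its edge farthest from the lever: 0 = shut and flat, grows as its lip rises; about 0.30 rad with the lever down on its stop. Falls shut when the lever is let go.
- flap_lip (a point): Middle of the flap's top edge over the lever's short end, 165 mm from the hinge.
- lever: Loose wooden lever, bar 26 mm wide, 18 thick, along its own y. Origin at the centre of its steel cross pin. Short arm to y -85 mm, its steel nose under the flap's lip; long arm to y +215. At rest the long end is tipped up about 0.33 rad; on its stop it is about 0.24 rad below level, the pad's top then about 44 mm above the table. Pressing the pad takes about 4 to 12 N.
- lever_pad (a point): Where to press: middle of the top face of the lever's long-end pad (46 mm wide, 50 mm long), 190 mm from the pin.
- tin_center (a point): Centre (half-way up) of the squat steel tin standing on the flap: diameter 66 mm (69 at the lid), 58 mm high, 0.25 kg; slides easily.
- jar: Small amber jar, 40 mm diameter, 60 mm high, on the deck's corner. Origin under its centre. Leave alone.
- reel: Copper wire reel, 56 mm diameter, 40 mm high, on the table beside the lever. Origin under its centre. Leave alone.
- glue: White glue bottle, 48 mm diameter, 100 mm high, on the table beside the lever. Origin under its centre. Leave alone.
- driver: Screwdriver lying on the table on the other side of the lever. Leave alone.
- pivot (a point): Fixed point of the fulcrum where the lever's pin centre rests, 80 mm above the table, in open-topped notches of two steel cheeks (96 mm high, 18 to 34 mm either side of the lever's middle).
Things that resemble listed ones, but are neither listed nor needed, are in the scene too. Leave any blue, purple or yellow look-alike of the part that bears tin_center alone.

How it is judged:
On the way, in this order (a step that is already met when the one before it is completed fails the run):
1. the tin stands upright on the deck, wholly off the flap (x of tin_center in the frame of bin between 0.09 and 0.215 m and z of tin_center in the frame of bin between 0.112 and 0.124 m and angle between tin_center's own z axis and vertical below 0.1 rad), for 0.2 s.
2. the fingers press the lever down and the flap is open (value of joint flap above 0.23 rad and contact force between the fingers and lever above 0.5 N and contact force between each of the arm, the fingers and bin below 0.5 N), for 0.3 s.
At the end, for the whole second after the job is handed in: The flap is held still at 0.23 rad or more by the lever, whose pad the fingers press (over 0.5 N) to within about 16 mm of its lowest place and whose pin lies in the fulcrum; the robot touches neither flap nor bin; the tin stands upright on the deck, wholly off the flap (all of step 1 and all of step 2 and distance between lever and pivot below 0.012 m and velocity of joint flap between -0.1 and 0.1 rad/s and z of lever_pad in the frame of bin below 0.06 m); the arm keeps its last pose, push and grip.
It fails at once if the tin is lifted, dropped off the bin or tipped (z of tin_center in the frame of bin above 0.135 m or z of tin_center in the frame of bin below 0.1 m or angle between tin_center's own z axis and vertical above 0.4 rad).
It fails at once if the lever is lifted out of its fulcrum (distance between lever and pivot above 0.02 m).
It fails at once if the flap is raised while the tin is still on it (value of joint flap above 0.08 rad and x of tin_center in the frame of bin below 0.085 m).
It fails at once if the robot touches the flap or bin while the flap is raised (value of joint flap above 0.08 rad and contact force between any of the arm, the fingers and bin above 2 N).
It fails at once if a bystander is shifted by more than 30 mm or knocked over (distance of any of jar, reel, glue, driver from where it was at the start of the episode above 0.03 m or angle between any of jar, reel, glue's own z axis and vertical above 0.5 rad).
It also fails if it takes over 45 s, if anything falls off the work surface, if the arm or the gripper's body presses on something with over 40 N, if the wrist force passes 120 N, or if a joint passes its speed limit or range.

## Working session

There is one attempt and no reset: what is moved stays moved. The work goes in short steps, Python scripts to look and compute and a tool call to move; the robot and the scene stay as the last step left them, time stands still between calls to the robot, and variables do not carry over. Pictures are saved under pics/ and viewed, at most 10 in all, crops included, and the job is handed in when it is done.

Besides the shell and the picture viewer there is one more tool, called after "Emit:" as name(argument=value, ...), one argument or row to a line, values as JSON. step_arm: Moves the arm, as the interface text tells. Its arguments: {"type":"object","properties":{"commands":{"type":"array","items":{"type":"number"}},"squeeze":{"type":"number"}},"required":["commands"]}

```bash
mkdir -p pics; python3 - <<'E'
from workcell import *
import cv2,numpy as np
for n in ["scene","side"]:
    im=camera(n); cv2.imwrite(f"pics/{n}0.png",im[:,:,::-1])
    p=camera_params(n); E=np.array(p["extrinsics"]); print(n,(-E[:3,:3].T@E[:3,3]).round(3),E[2,:3].round(2),np.array(p["mtx"])[0,0])
o=get_obs(); print(o)
E
```

```text
scene [ 0.913 -0.434  0.676] [-0.45  0.55 -0.7 ] 415.52092613740035
side [0.082 0.485 0.62 ] [ 0.57 -0.59 -0.58] 487.66258563464
{'clock': 0.1, 'joint_pos': array([ 1.11339112,  0.33280248, -0.06469608,  1.46082195,  0.0215695 ,
        1.34989001, -0.08850627]), 'joint_velocities': array([ 0.00063906,  0.00048948,  0.00116365, -0.00241097, -0.00068614,
       -0.00171025,  0.00053446]), 'tau': array([ 2.70445991e-03, -6.26745415e+01,  5.01035142e-02, -3.92429745e+01,
        1.62085419e-02,  7.00283781e-03, -3.66558231e-05]), 'position': array([ 0.26314268, -0.56655439,  0.23061623]), 'ee_rot': array([ 9.76460608e-01,  2.15694931e-01, -1.44870100e-04, -5.96718457e-04]), 'ft_force': array([-0.88927724, -0.6677035 ,  0.0208617 ]), 'torque': array([-0.02839318, -0.01868011,  0.01937583]), 'grasp_force': 0.0, 'grip_width': 1.0010598673395221}
```

View pics/scene0.png

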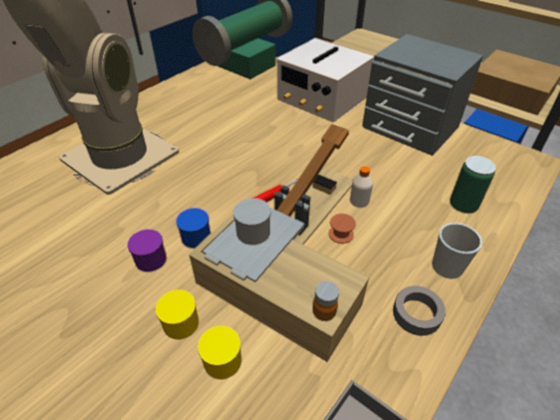

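View pics/side0.png

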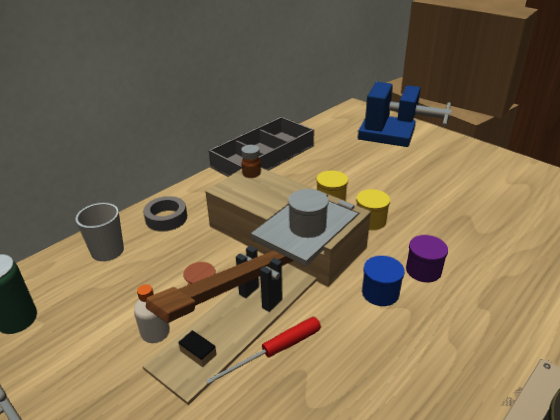

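The scene picture shows these candidates for the tin:
- grey tin on the flap at (252,221)
- blue at (193,227), purple at (147,250), yellow at (177,313) and (220,351)
- grey cup at (456,250)

I choose the grey tin on the flap. The side view has it at (308,212) and the pad at about (172,303). Next I check the choice in a close crop.

```bash
python3 - <<'E'
import cv2
a=cv2.imread("pics/scene0.png")[120:350,180:380]; cv2.imwrite("pics/c1.png",cv2.resize(a,None,fx=2.6,fy=2.6,interpolation=cv2.INTER_CUBIC))
a=cv2.imread("pics/side0.png")[160:400,130:380]; cv2.imwrite("pics/c2.png",cv2.resize(a,None,fx=2.5,fy=2.5,interpolation=cv2.INTER_CUBIC))
E
```

```text
(no output)
```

View pics/c1.png

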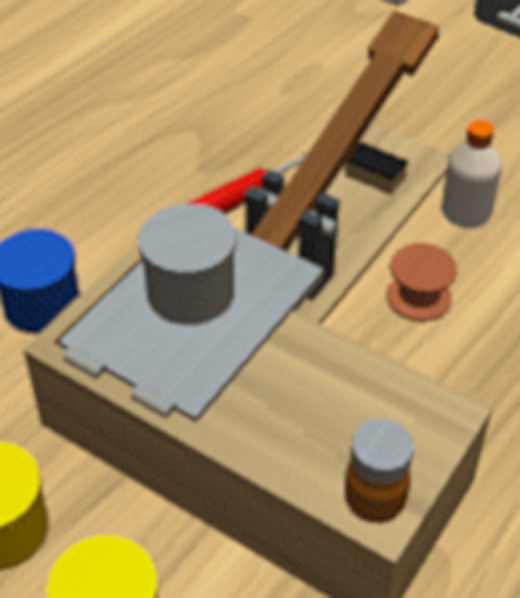

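View pics/c2.png

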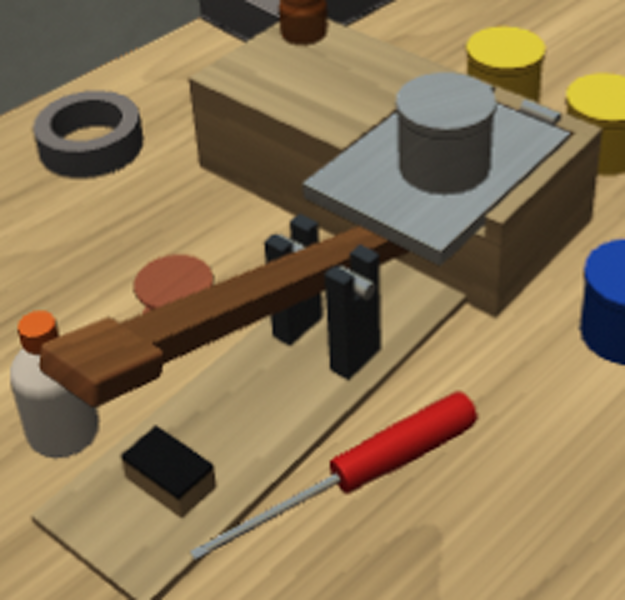

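The crop confirms it: a grey steel tin standing on the flap, with its lid centre at crop (188,238). The lever pad is at crop (405,38). I'll fit the bin frame from the deck and flap corners.

```bash
cat >h.py <<'E'
from workcell import *
import cv2,numpy as np
def ray(n,uv,z):
    p=camera_params(n);E=np.array(p["extrinsics"]);R=E[:3,:3];c=-R.T@E[:3,3]
    x=cv2.undistortPoints(np.array([[uv]],float),np.array(p["mtx"]),np.array(p["dist"]))[0,0]
    d=R.T@np.array([*x,1]);return c+d*(z-c[2])/d[2]
S=lambda u,v:("scene",(u/2.6+180-.3,v/2.6+120-.3)); D=lambda u,v:("side",(u/2.5+130-.3,v/2.5+160-.3))
E
python3 - <<'E'
from h import *
pts=[(S(27,350),-76,-235,89),(S(395,555),222,-235,89),(S(488,415),222,-98,89),(S(323,268),60,-50,90),(S(196,416),60,-215,90),(S(62,342),-60,-215,90),
(D(192,80),222,-98,89),(D(305,185),60,-50,90),(D(440,246),-60,-50,90),(D(600,128),-76,-235,89),(D(572,131),-60,-215,90)]
B=np.array([p[1:3] for p in pts])/1e3; W=np.array([ray(*p[0],p[3]/1e3)[:2] for p in pts])
bm,wm=B.mean(0),W.mean(0);U,_,V=np.linalg.svd((B-bm).T@(W-wm));R=(U@V).T
t=wm-R@bm;print("t",t,"yaw",np.arctan2(R[1,0],R[0,0]),np.linalg.det(R));print(((W-t)@R-B).round(4)*1e3)
np.savez("bin.npz",R=R,t=t)
def show(n,*a):
    for k,z in a: w=ray(*k,z);print(n,k[0],w.round(4),((w[:2]-t)@R).round(4))
show("tin",(S(188,238),.148),(D(446,101),.148))
show("jar",(S(382,445),.149)); show("glue",(S(481,128),.1),(D(38,324),.1)); show("reel",(S(424,266),.04),(D(174,280),.04))
a=.33;z0=80+190*np.sin(a)+9*np.cos(a);print("pad rest z",z0)
show("pad",(S(405,38),.149),(D(100,345),.149))
w=lambda x,y:(R@np.array([x,y])+t).round(4)
for q in [(-76,-120),(0,-130),(140,-160),(0,177),(0,190),(0,0)]:print(q,w(q[0]/1e3,q[1]/1e3))
E
```

```text
t [0.52542051 0.08163896] yaw 0.10078063568006877 1.0
[[ 4.2  1.1]
 [-1.5  3.3]
 [ 1.2 -8.4]
 [ 1.1 -0.7]
 [ 1.4  0.1]
 [ 4.6 -0.2]
 [-7.   1.2]
 [-4.9  2.2]
 [ 2.3 -1.8]
 [ 0.2  3.1]
 [-1.7  0.1]]
tin scene [ 0.5324 -0.0456  0.148 ] [-0.0058 -0.1273]
tin side [ 0.5257 -0.0406  0.148 ] [-0.012  -0.1216]
jar scene [ 0.737  -0.1038  0.149 ] [ 0.1918 -0.2058]
glue scene [0.6016 0.2481 0.1   ] [0.0925 0.1579]
glue side [0.5968 0.2509 0.1   ] [0.0881 0.1612]
reel scene [0.6268 0.1319 0.04  ] [0.106  0.0398]
reel side [0.6228 0.1335 0.04  ] [0.1021 0.0418]
pad rest z 150.08255648678048
pad scene [0.5128 0.2564 0.149 ] [0.0051 0.1752]
pad side [0.5104 0.2589 0.149 ] [0.0029 0.1779]
(-76, -120) [ 0.4619 -0.0454]
(0, -130) [ 0.5385 -0.0477]
(140, -160) [ 0.6808 -0.0635]
(0, 177) [0.5076 0.2577]
(0, 190) [0.5063 0.2707]
(0, 0) [0.5254 0.0816]
```

Emit:
step_arm(
  commands=[45, 0.03, 0.08, 0, 0, 0, -0.01, 45, 0.06, 0.17, 0, 0, 0, -0.02, 45, 0.1, 0.26, 0, 0, 0, -0.03, 45, 0.13, 0.345, 0, 0, 0, -0.04, 45, 0.16, 0.43, 0, 0, 0, -0.055, 45, 0.195, 0.52, 0, 0, 0, -0.07, 45, 0.23, 0.605, 0, 0, 0, -0.08, 45, 0.26, 0.69, 0, 0, 0, -0.09, 45, 0.295, 0.78, 0, 0, 0, -0.1, 45, 0.325, 0.862, 0, 0, 0, -0.106],
  squeeze=20,
)

```text
clock: 1.35
position: [0.4585, -0.0477, 0.2313]
ee_rot: [0.999, 0.051, 0.0, 0.0]
ft_force: [0.5, -0.8, -0.3]
grip_width: 0.526
grasp_force: 0.0
```

Emit:
step_arm(
  commands=[45, 0, 0, 0, 0, 0, 0, 45, 0, 0, 0, 0, 0, 0, 45, 0, 0, -0.03, 0, 0, 0, 45, 0, 0, -0.06, 0, 0, 0, 45, 0, 0, -0.08, 0, 0, 0, 45, 0, 0, -0.08, 0, 0, 0, 45, 0, 0, -0.08, 0, 0, 0, 45, 0, 0, -0.08, 0, 0, 0, 45, 0, 0, -0.08, 0, 0, 0, 45, 0, 0, -0.08, 0, 0, 0],
)

```text
clock: 2.6
position: [0.4583, -0.0497, 0.1835]
ee_rot: [0.999, 0.051, 0.0, 0.0]
ft_force: [0.1, -0.5, -0.3]
grip_width: 0.528
grasp_force: 0.0
```

```bash
python3 - <<'E'
from h import *
o=get_obs();print(o["clock"],o["position"],o["ee_rot"],o["ft_force"],o["grip_width"],o["joint_pos"].round(2))
z=np.load("bin.npz");R,t=z["R"],z["t"];print((o["position"][:2]-t)@R)
T=camera_params("wrist");print(np.array(T["tool_from_camera"]).round(3))
a=camera("wrist");b=camera("side");cv2.imwrite("pics/m1.png",cv2.resize(np.hstack([a,b]),(800,300))[:,:,::-1])
E
```

```text
2.6 [ 0.45834982 -0.04965249  0.18349632] [9.98703628e-01 5.09022487e-02 1.18474180e-04 9.79344220e-05] [ 0.05542977 -0.49962985 -0.26821759] 0.5278813434253455 [ 0.57  0.04 -0.56  1.91  0.02  1.2  -1.47]
[-0.07993961 -0.12387728]
[[ 0.001 -0.95  -0.312  0.08 ]
 [ 1.     0.001  0.     0.001]
 [ 0.    -0.312  0.95  -0.144]
 [ 0.     0.     0.     1.   ]]
```

View pics/m1.png

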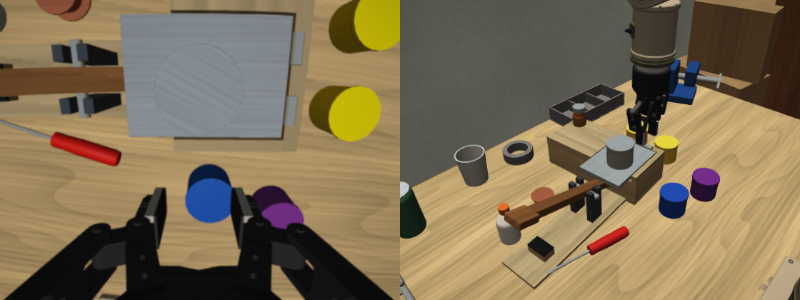

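The wrist view shows the tin at (200,85), centred ahead of the fingers. I'll descend, then push.

Emit:
step_arm(
  commands=[45, 0, 0, -0.03, 0, 0, 0, 45, 0, 0, -0.06, 0, 0, 0, 45, 0, 0, -0.09, 0, 0, 0, 45, 0, 0, -0.12, 0, 0, 0, 45, 0, 0, -0.131, 0, 0, 0, 45, 0, 0, -0.131, 0, 0, 0, 45, 0.015, 0, -0.131, 0, 0, 0, 45, 0.03, 0, -0.131, 0, 0, 0, 45, 0.045, 0, -0.131, 0, 0, 0, 45, 0.06, 0, -0.131, 0, 0, 0],
)

```text
clock: 3.95
position: [0.4948, -0.0495, 0.1047]
ee_rot: [0.999, 0.051, -0.0, -0.0]
ft_force: [-3.6, 1.2, 0.7]
grip_width: 0.525
grasp_force: 1.8
```

Emit:
step_arm(
  commands=[45, 0.015, 0, 0, 0, 0, 0, 45, 0.03, 0.001, 0, 0, 0, 0, 45, 0.045, 0.001, 0, 0, 0, 0, 45, 0.06, 0.001, 0, 0, 0, 0, 45, 0.075, 0.001, 0, 0, 0, 0, 45, 0.09, 0.002, 0, 0, 0, 0, 45, 0.105, 0.002, 0, 0, 0, 0, 45, 0.12, 0.002, 0, 0, 0, 0, 45, 0.13, 0.002, 0, 0, 0, 0, 45, 0.14, 0.002, 0, 0, 0, 0],
)

```text
clock: 5.2
position: [0.5786, -0.0485, 0.1046]
ee_rot: [0.999, 0.051, -0.0, 0.0]
ft_force: [-3.0, -1.0, 0.9]
grip_width: 0.529
grasp_force: 2.8
```

```bash
python3 - <<'E'
from h import *
o=get_obs();print(o["clock"],o["position"],o["ft_force"])
z=np.load("bin.npz");R,t=z["R"],z["t"];print((o["position"][:2]-t)@R)
a=camera("scene");b=camera("side");cv2.imwrite("pics/m2.png",cv2.resize(np.hstack([a,b]),(800,300))[:,:,::-1])
E
```

```text
5.2 [ 0.57861214 -0.0484727   0.1046282 ] [-3.01903418 -1.03563626  0.87466177]
[ 0.03983118 -0.13480309]
```

View pics/m2.png

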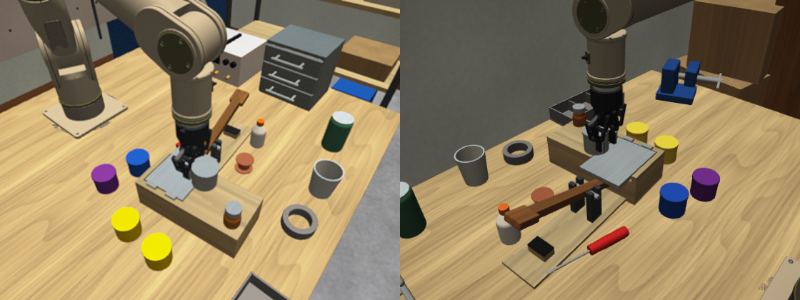

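The tin (scene at 203,173) is upright and caged, and it's crossing onto the deck. I'll finish the push, then back off and rise.

Emit:
step_arm(
  commands=[45, 0.013, 0, 0, 0, 0, 0, 45, 0.026, 0, 0, 0, 0, 0, 45, 0.039, 0, 0, 0, 0, 0, 45, 0.052, 0, 0, 0, 0, 0, 45, 0.064, 0, 0, 0, 0, 0, 45, 0.074, 0, 0, 0, 0, 0, 45, 0.082, 0, 0, 0, 0, 0, 45, 0.088, 0, 0, 0, 0, 0, 45, 0.092, 0, 0, 0, 0, 0, 45, 0.092, 0, 0, 0, 0, 0],
)

```text
clock: 6.55
position: [0.6337, -0.0484, 0.1047]
ee_rot: [0.999, 0.051, 0.0, 0.0]
ft_force: [-2.1, 0.4, 0.3]
grip_width: 0.527
grasp_force: 1.9
```

Emit:
step_arm(
  commands=[45, -0.02, -0.002, 0, 0, 0, 0, 45, -0.04, -0.004, 0, 0, 0, 0, 45, -0.07, -0.007, 0, 0, 0, 0, 45, -0.1, -0.01, 0, 0, 0, 0, 45, -0.1, -0.01, 0.05, 0, 0, 0, 45, -0.1, -0.01, 0.1, 0, 0, 0, 45, -0.1, -0.01, 0.15, 0, 0, 0, 0, -0.1, -0.01, 0.2, 0, 0, 0, 0, -0.1, -0.01, 0.2, 0, 0, 0, 0, -0.1, -0.01, 0.2, 0, 0, 0],
)

```text
clock: 7.8
position: [0.5728, -0.0546, 0.2242]
ee_rot: [0.999, 0.051, -0.0, 0.0]
ft_force: [0.1, 0.7, -0.3]
grip_width: -0.001
grasp_force: 0.0
```

```bash
python3 - <<'E'
from h import *
o=get_obs();print(o["clock"],o["position"],o["ft_force"],o["joint_pos"].round(2))
a=camera("scene");b=camera("side");cv2.imwrite("pics/m3.png",np.hstack([cv2.resize(a[120:350,180:380],(400,460)),cv2.resize(b[120:380,130:380],(400,416)) if 0 else cv2.resize(b[130:360,130:330],(400,460))])[:,:,::-1])
E
```

```text
7.8 [ 0.57280514 -0.05464628  0.22418559] [ 0.06221749  0.72244599 -0.31467533] [ 0.48  0.28 -0.55  1.58  0.15  1.33 -1.56]
```

View pics/m3.png

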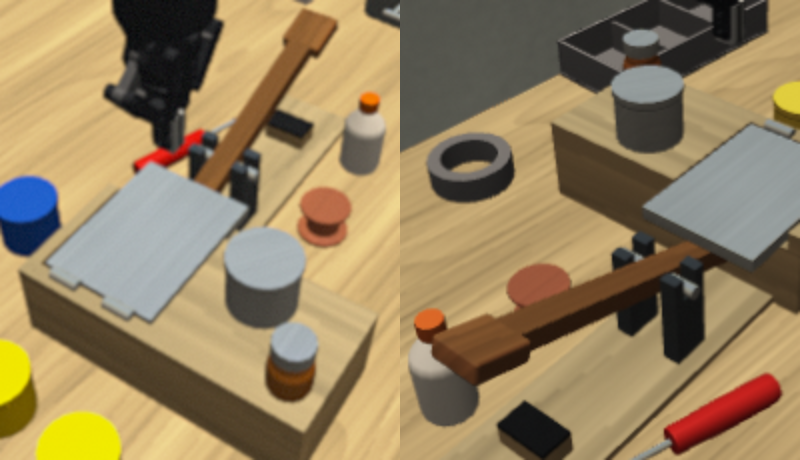

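The tin stands upright on the deck (left panel at 265,275), clear of the flap and the jar. Next I move over the pad.

Emit:
step_arm(
  commands=[0, -0.012, 0.06, 0, 0, 0, 0, 0, -0.024, 0.12, 0, 0, 0, 0, 0, -0.036, 0.18, 0, 0, 0, 0, 0, -0.05, 0.25, 0, 0, 0, 0, 0, -0.064, 0.32, 0, 0, 0, 0, 0, -0.078, 0.39, 0, 0, 0, 0, 0, -0.092, 0.46, 0, 0, 0, 0, 0, -0.104, 0.521, 0, 0, 0, 0, 0, -0.104, 0.521, 0, 0, 0, 0, 0, -0.104, 0.521, -0.04, 0, 0, 0],
)

```text
clock: 9.15
position: [0.5117, 0.2582, 0.2011]
ee_rot: [0.999, 0.051, 0.001, -0.0]
ft_force: [-0.1, -0.8, -1.4]
grip_width: 0.001
grasp_force: 0.0
```

```bash
python3 - <<'E'
from h import *
o=get_obs();print(o["clock"],o["position"],o["ft_force"])
z=np.load("bin.npz");R,t=z["R"],z["t"];print((o["position"][:2]-t)@R)
w=ray("scene",(265/2+180,258/2+120-11),.147);print("tin",(w[:2]-t)@R)
a=camera("scene");b=camera("side");cv2.imwrite("pics/m4.png",np.hstack([cv2.resize(a[120:350,180:380],(400,460)),cv2.resize(b[180:410,120:320],(400,460))])[:,:,::-1])
E
```

```text
9.15 [0.51174393 0.25819947 0.20109661] [-0.10898377 -0.84984962 -1.42934006]
[0.00415659 0.17704062]
tin [ 0.11862631 -0.12246818]
```

View pics/m4.png

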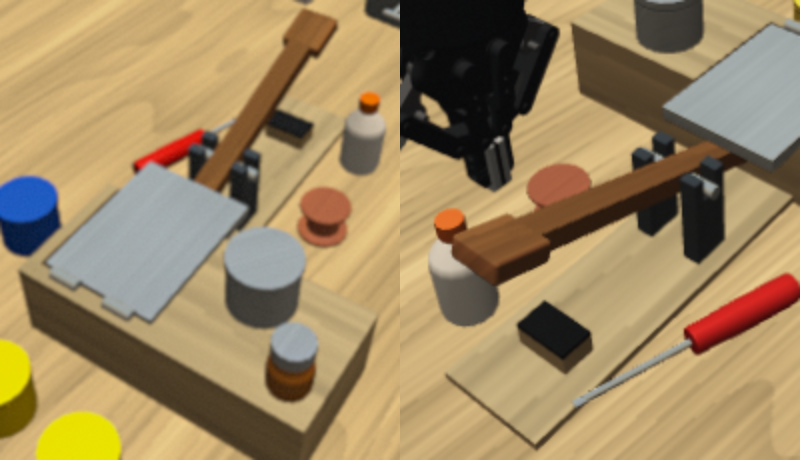

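The side view has the fingertip (495,180) right above the pad (500,245). I press along the pad's arc.

Emit:
step_arm(
  commands=[0, 0, 0, -0.03, 0, 0, 0, 0, 0, 0, -0.06, 0, 0, 0, 0, 0, 0, -0.075, 0, 0, 0, 0, 0, 0.003, -0.09, 0, 0, 0, 0, -0.001, 0.007, -0.103, 0, 0, 0, 0, -0.001, 0.011, -0.117, 0, 0, 0, 0, -0.002, 0.014, -0.133, 0, 0, 0, 0, -0.002, 0.018, -0.15, 0, 0, 0, 0, -0.002, 0.02, -0.167, 0, 0, 0, 0, -0.002, 0.022, -0.185, 0, 0, 0],
)

```text
clock: 10.5
position: [0.5105, 0.273, 0.0909]
ee_rot: [0.999, 0.051, 0.001, -0.001]
ft_force: [-2.1, 0.5, 9.6]
grip_width: 0.004
grasp_force: 4.8
```

Emit:
step_arm(
  commands=[0, 0, 0, -0.01, 0, 0, 0, 0, 0, 0, -0.02, 0, 0, 0, 0, 0, 0, -0.03, 0, 0, 0, 0, 0, 0, -0.04, 0, 0, 0, 0, 0, -0.001, -0.048, 0, 0, 0, 0, 0, -0.002, -0.056, 0, 0, 0, 0, 0, -0.003, -0.062, 0, 0, 0, 0, 0, -0.004, -0.066, 0, 0, 0, 0, 0, -0.004, -0.068, 0, 0, 0, 0, 0, -0.004, -0.068, 0, 0, 0],
)

```text
clock: 11.75
position: [0.5105, 0.2709, 0.0502]
ee_rot: [0.999, 0.051, 0.001, -0.001]
ft_force: [-1.3, 2.0, 7.5]
grip_width: -0.003
grasp_force: 4.3
```

Emit:
step_arm(
  commands=[0, 0, 0, -0.002, 0, 0, 0, 0, 0, 0, -0.004, 0, 0, 0, 0, 0, 0, -0.006, 0, 0, 0, 0, 0, 0, -0.007, 0, 0, 0, 0, 0, 0, -0.007, 0, 0, 0, 0, 0, 0, -0.007, 0, 0, 0, 0, 0, 0, -0.007, 0, 0, 0, 0, 0, 0, -0.007, 0, 0, 0, 0, 0, 0, -0.007, 0, 0, 0, 0, 0, 0, -0.007, 0, 0, 0],
)

```text
clock: 13.0
position: [0.5106, 0.2702, 0.046]
ee_rot: [0.999, 0.051, 0.001, -0.001]
ft_force: [-1.3, 0.3, 9.8]
grip_width: -0.001
grasp_force: 4.5
```

```bash
python3 - <<'E'
from h import *
o=get_obs();print(o["clock"],o["position"],o["ft_force"],abs(o["joint_velocities"]).max())
a=camera("scene");b=camera("side");cv2.imwrite("pics/m5.png",np.hstack([cv2.resize(a[120:350,180:380],(400,460)),cv2.resize(b[130:360,130:330],(400,460))])[:,:,::-1])
E
```

```text
13.0 [0.51056988 0.27023514 0.04597874] [-1.25042194  0.29362474  9.82432048] 0.001762430312812486
```

View pics/m5.png

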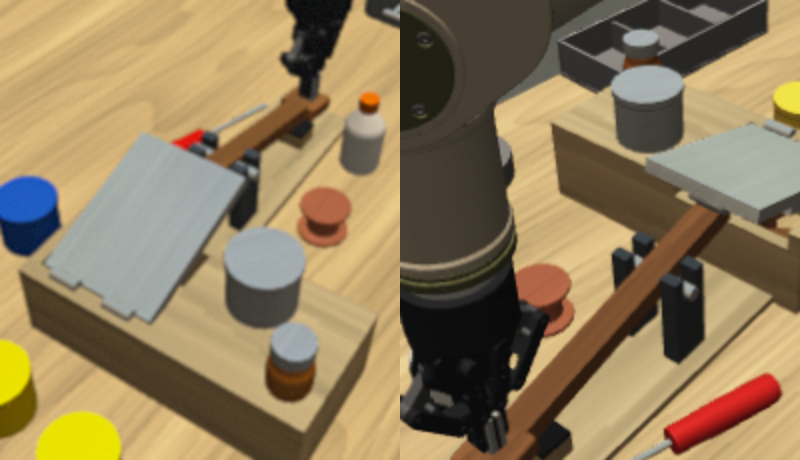

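The flap is open: its lip is raised, the lever sits on its stop, and the tin and bystanders haven't moved. I'm handing in.

```bash
python3 -c "
from workcell import *
print(hand_in())"
```

```text
the job is handed in; nothing more can be done
None
```

I slid the tin onto the deck, where it stands upright, then pressed the lever down to hold the flap open with about 10 N, and handed the job in at about 13 s (no verdict was returned).

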